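# Change over two lidded stovetop grills: flip one lid open, flip the other shut

### The arm

A 6-joint arm with a two-finger parallel gripper is mounted at the origin on a cart in front of the work surface, level with it; the furniture and walls round the work are solid. World frame = base frame: x ahead of the robot, y to its left, z up, the work surface at z = 0. Lengths are in m, angles in rad, forces in N, time in s.
With the tool pointing down it reaches from about 0.25 to 0.725 m from the base axis. Payload 4 kg.
Tool frame: the origin (TCP) lies midway between the tips of the shut fingers; the grasp point (between the pads) lies 19 mm behind it (bot.grip_point_offset is the distance from the TCP to the grasp point, in m); z points along the fingers, y is the line along which they close (so a half turn about z gives the same grasp; the last joint's range is limited). The gripper opens to 85 mm and grips with 20 to 120 N. Pads are 22 mm wide; open, the fingers measure 114 mm over their backs; the gripper's body (76 mm by 85 mm) begins 54 mm behind the grasp point. The pads swing forward as they close: fully open they stand 13 mm farther back than shut.
Start: joints at [1.15, 0.241, 0.005, 1.335, 0, 1.571], TCP at [0.204, 0.456, 0.231] pointing down, gripper open.
Joint ranges: [-2.72, 2.72], [-1.05, 1.87], [-1.09, 1.28], [-1.99, 2.15], [-1.42, 1.44], [-3.14, 3.14]. Speed limits (rad/s): [2.79, 2.79, 3.14, 3.14, 3.14, 3.14].

### API

Orientations are given as a unit quaternion [x, y, z, w].
In Python, from workcell import bot gives the robot as it stands.
- The arm moves only by the tool step_arm, never from a script. Its argument "targets" is text: rows parted by semicolons, each of 7 numbers parted by spaces: the opening, from -1 (shut) to 1 (fully open), so that 0 is half open, then the shift along the world's x, y, z normalised to -1 to 1, where 1 is 0.5 m, then the turn, a rotation vector about the world's x, y, z normalised to -1 to 1, where 1 is pi/4 rad. In form: gripper x y z wx wy wz; .... A call has 1 to 10 rows; each row is the pose to reach, as a shift and turn from the pose commanded when the call began; what a row does not reach only later rows make up. A row lasts 1/12 s, in which the tool goes at most 41.7 mm and 7.16 degrees, less where a joint would pass 70% of its speed; a pose out of reach is approached as far as the arm can. A call with a number of a shift or a turn outside -1 to 1 is refused whole. A call with a gripper value outside its range is refused whole. The fingers move at their own pace and stop on an object; the grip force is fixed at half the most. Time passes only in rows, so rows that repeat a pose let the fingers close. It gives the time, the measured TCP pose, the force, the opening and the grip force at its end, in the units of the state.
- bot.get_obs(): the state, without advancing time (a new reading comes with each control period).
- bot.camera(name): name is "scene" or "top" or "wrist"; returns the picture (400x640x3 uint8, red, green, blue); there is no depth.
- bot.camera_info(name): a dict with "vertical_fov" (degrees; the focal length in pixels is half the picture's height over the tangent of half this angle, whatever the lens; pixels are square), "cx", "cy" (the principal point, pixels), "D" ([k1, k2, p1, p2, k3] as OpenCV has them; the pictures are not rectified), "pose" (4x4, takes a point from camera to world coordinates). Camera axes: x right, y up, looking along -z (the intrinsics and any distortion apply to the point x, -y, -z); pixel columns grow to the right and rows downward; lengths in m; the calibration is good to about 2 mm. A picture is of the moment at which its call begins: read the wrist's pose just before it. camera_info takes no time and is no camera call; for the wrist camera it gives the pose at the moment of the call.
- bot.job_done(): hands the job in; it is judged then, once.
The state is a dict: "clock": time; "joint_pos": joint angles; "joint_vel": joint speeds; "tau": joint torques, N m; "eef_pos": TCP position; "tool_rot": TCP orientation; "ft_force": force on the tool from outside, world axes, zero at the start; "ft_torque": the same for the moment, N m; "grip_width": finger opening in m; "grasp_force": force on a finger pad.
Only numpy, scipy, OpenCV 4.12 (cv2) and the standard library are available. Lean on these libraries where they do the work, as an engineer would, in place of code of your own. Each camera call takes 0.05 s, during which the arm holds its last target. There are 200 camera calls.

### The job

Two stovetop grills with hinged lids stand on the cold hob: using only the fingertips, push the open lid of the smaller grill, which leans towards you, over so that it falls fully shut, and flip the lid of the larger grill up and past upright, so that it stays fully open by its own weight, in either order. Do it gently and without gripping the lids, and leave the mug, the jam jar and the tin where they stand.

Things in the scene. Friction and masses are not known exactly. Their poses are not given: they have to be found in the camera images.
- large_pan: the larger grill on the hob: dark cast pan 160 mm wide (its y) x 100 mm deep (its x) x 60 mm high, fixed; origin: centre of its underside; x level, towards its hinge side, z up. Walls 7 mm. A loop handle stands 25 mm out from each side (210 mm overall). It stands with its hinge on the far side and its lip towards the robot (yaw within 0.3 rad). Its lid starts shut.
- large_lid (a joint): angle of the larger grill's lid: 0 = shut on the pan, 1.57 = upright, 1.9 = stop, leaning back past upright, held by its own weight. Let go below about 1.5 it sinks shut by itself (damped hinge, 1 to 3 s), above 1.65 it sinks back onto the stop. No latch or spring; raising it by the lip takes about 1 to 3 N.
- large_hinge (a point): on the hinge axis of the larger grill's lid: middle of the top edge of the pan's hinge side, 60 mm above the pan's underside. It turns with the lid: y is the hinge axis, -x points along the lid from hinge to lip, z is the normal of the lid's outer face (up when shut).
- large_lip (a point): middle of the free edge of the larger grill's lid, on its underside, 122 mm from the hinge; turns with the lid. The lid is a plate 160 mm wide, 122 mm long, 9 mm thick, flat on both faces. Its last 22 mm overhang the pan over the whole width as a lip, 60 mm of free air below it when shut: room for a fingertip.
- small_pan: the smaller grill on the hob: dark cast pan 110 mm wide (its y) x 85 mm deep (its x) x 50 mm high, fixed; origin: centre of its underside; x level, towards its hinge side, z up. Walls 7 mm. A loop handle stands 25 mm out from each side (160 mm overall). It stands turned round, with its hinge on the side nearest the robot and its lip side away (within 0.35 rad); the lid starts open, outer face to the robot.
- small_lid (a joint): angle of the smaller grill's lid: 0 = shut on the pan, 1.57 = upright, 1.9 = stop, leaning back past upright, held by its own weight. Let go below about 1.5 it sinks shut by itself (damped hinge, 1 to 3 s), above 1.65 it sinks back onto the stop. No latch or spring; raising it by the lip takes about 1 to 3 N.
- small_hinge (a point): on the hinge axis of the smaller grill's lid: middle of the top edge of the pan's hinge side, 50 mm above the pan's underside. It turns with the lid: y is the hinge axis, -x points along the lid from hinge to lip, z is the normal of the lid's outer face (up when shut).
- small_lip (a point): middle of the free edge of the smaller grill's lid, on its underside, 107 mm from the hinge; turns with the lid. The lid is a plate 110 mm wide, 107 mm long, 9 mm thick, flat on both faces. Its last 22 mm overhang the pan over the whole width as a lip, 50 mm of free air below it when shut: room for a fingertip.
- mug_mid (a point): bystander: white mug 82 mm across (112 mm with the handle), 94 mm high, on the worktop to the right of the grills; the point is at its axis, half-way up. To be left alone.
- jar_mid (a point): bystander: jam jar with a yellow cap, 71 mm across, 110 mm high, on the worktop to the left of the grills; point at its centre, half-way up. To be left alone.
- tin_mid (a point): bystander: flat round food tin 86 mm across, 40 mm high, on the worktop in front of the hob, between the two grills; point at its centre, half-way up. To be left alone.

How it is judged:
By the outcome, as a careful person would: the job done as asked, in the order asked, and still so for the second after the job is handed in, with the robot touching nothing.
It also fails if it takes over 58 s, if anything falls off the work surface, if the arm or the gripper's body presses on something with over 40 N, if the wrist force passes 120 N, or if a joint passes its speed limit or range.

## Working session

There is one attempt and no reset: what is moved stays moved. The work goes in short steps, Python scripts to look and compute and a tool call to move; the robot and the scene stay as the last step left them, time stands still between calls to the robot, and variables do not carry over. Pictures are saved under pics/ and viewed, at most 10 in all, crops included, and the job is handed in when it is done.

Besides the shell and the picture viewer there is one more tool, called after "Call:" as name(argument=value, ...), one argument or row to a line, values as JSON. step_arm: Moves the arm, as the interface text tells. Scaled input: -1 to 1 covers 0.5 m each way for a shift and pi/4 rad each way for a turn. Its arguments: {"type":"object","properties":{"targets":{"type":"string"}},"required":["targets"]}

```bash
mkdir -p pics
python3 - <<'E'
from workcell import bot
import cv2,numpy as np
for n in("scene","top"):
    im=bot.camera(n);cv2.imwrite(f"pics/{n}0.png",im[:,:,::-1])
    i=bot.camera_info(n);print(n,i["vertical_fov"],i["cx"],i["cy"],i["D"]);print(np.round(i["pose"],4).tolist())
o=bot.get_obs();print(o)
E
```

```text
scene 46.0223054025933 317.17426243060055 199.32018019354555 [-0.03320019  0.          0.          0.          0.        ]
[[-0.7602, 0.3936, -0.5168, -0.2326], [-0.6496, -0.4511, 0.612, 1.1104], [0.0078, 0.801, 0.5986, 0.9603], [0.0, 0.0, 0.0, 1.0]]
top 50.86972801314871 313.51110480179915 192.35424282889173 [0.02988231 0.         0.         0.         0.        ]
[[0.0212, 0.9933, -0.1133, 0.3761], [-0.9998, 0.0212, -0.0013, 0.213], [0.0011, 0.1133, 0.9936, 1.2388], [0.0, 0.0, 0.0, 1.0]]
{'clock': 0.1, 'joint_pos': array([ 1.14999027e+00,  2.41338146e-01,  3.85305107e-03,  1.33524002e+00,
       -1.12296354e-05,  1.57080884e+00]), 'joint_vel': array([ 0.0024525 , -0.00114343,  0.00229854,  0.00035021, -0.00044924,
        0.00146543]), 'tau': array([ 2.34830286e-04, -3.73137903e+01,  2.53010559e+01,  1.08399871e-02,
        1.25402383e-05,  3.17741929e-06]), 'eef_pos': array([0.20401237, 0.45584477, 0.23049951]), 'tool_rot': array([ 2.08860075e-01,  9.77945059e-01, -9.44300636e-04, -1.95920851e-04]), 'ft_force': array([-0.45731956, -0.00072302,  0.56555476]), 'ft_torque': array([0.00457748, 0.00733573, 0.01785236]), 'grasp_force': 0.0, 'grip_width': 0.08550466097029827}
```

View pics/scene0.png

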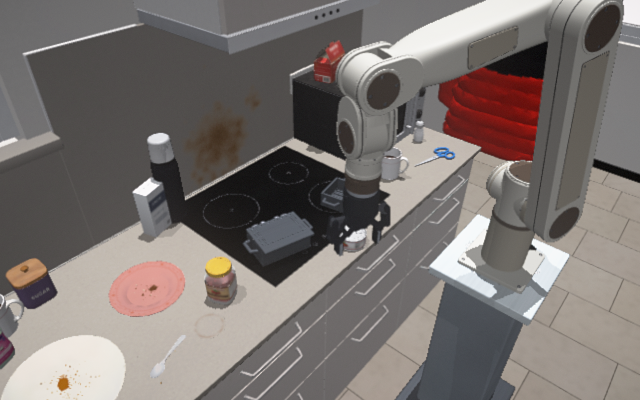

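View pics/top0.png

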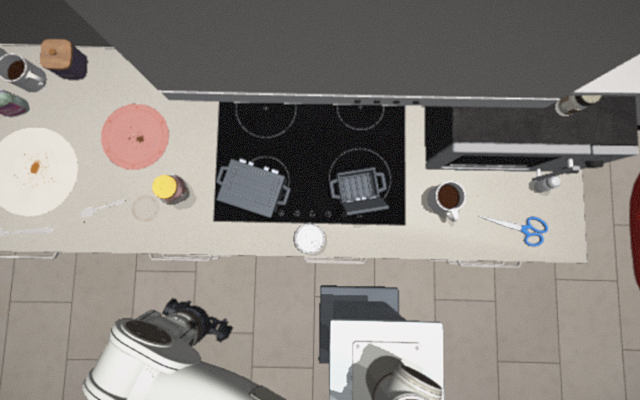

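The top view shows the larger grill near (253,187), the smaller one near (360,190) with its lid standing on the near side, the tin at (310,238), the jar at (168,188) and the mug at (448,198). I'll crop in to get the corner pixels.

Run:
```python
import cv2
im=cv2.imread("pics/top0.png")[140:260,205:405]
cv2.imwrite("pics/topc.png",cv2.resize(im,None,fx=4,fy=4,interpolation=cv2.INTER_CUBIC))
```

```text
(no output)
```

View pics/topc.png

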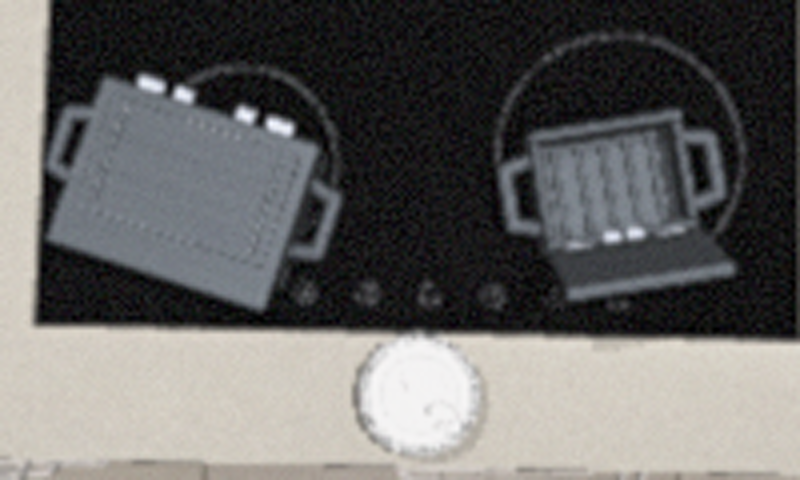

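The crop shows the large lid's corners at (105,77), (318,147), (265,312) and (48,240). The small pan's rim is at (530,130), (682,110), (697,232) and (548,248). Its lid lip runs from (568,300) to (738,275), and the tin is at (420,395).

```bash
cat > h.py <<'E'
from workcell import bot
import cv2,numpy as np
def cam(n):
    i=bot.camera_info(n);f=200/np.tan(np.radians(i["vertical_fov"])/2)
    return np.array([[f,0,i["cx"]],[0,f,i["cy"]],[0,0,1]]),np.array(i["D"]),np.array(i["pose"])
def ray(n,px,z):
    K,D,T=cam(n);u=cv2.undistortPoints(np.array(px,float).reshape(-1,1,2),K,D)[:,0]
    d=np.c_[u[:,0],-u[:,1],-np.ones(len(u))]@T[:3,:3].T;c=T[:3,3]
    return c+d*((np.asarray(z)-c[2])/d[:,2])[:,None]
E
python3 - <<'E'
from h import *
c=lambda l:np.array(l)/4+[205,140]
L=ray("top",c([(105,77),(318,147),(265,312),(48,240)]),[.069]*4)
S=ray("top",c([(530,130),(682,110),(697,232),(548,248)]),[.05]*4)
P=ray("top",c([(568,290),(735,265)]),[.152]*2)
print("L",L.round(3).tolist(),"S",S.round(3).tolist(),"lip",P.round(3).tolist())
for q in(L,S):
    print([round(float(np.linalg.norm(q[i]-q[(i+1)%4])),3) for i in range(4)])
    h=(q[0]+q[1])/2-(q[3]+q[2])/2;w=q[0]-q[1];print("yaw",np.arctan2(h[1],h[0]),np.arctan2(-w[0],w[1]),"hinge/far mid",(q[0]+q[1])/2,(q[2]+q[3])/2)
print("tin",ray("top",[c((420,395)),(166,186),(447,196)],[.04,.11,.094]).round(3).tolist())
K,D,T=cam("wrist");o=bot.get_obs()
from scipy.spatial.transform import Rotation as R
print(R.from_quat(o["tool_rot"]).as_matrix().round(2))
E
```

```text
L [[0.599, 0.449, 0.069], [0.552, 0.297, 0.069], [0.435, 0.33, 0.069], [0.482, 0.483, 0.069]] S [[0.57, 0.147, 0.05], [0.587, 0.039, 0.05], [0.5, 0.028, 0.05], [0.486, 0.133, 0.05]] lip [[0.449, 0.127, 0.152], [0.468, 0.019, 0.152]]
[0.159, 0.121, 0.16, 0.121]
yaw -0.28454778197740277 -0.29850254823204336 hinge/far mid [0.5752296  0.37276876 0.069     ] [0.45882377 0.40681568 0.069     ]
[0.11, 0.088, 0.106, 0.086]
yaw 0.14470439391407403 0.15335215419838938 hinge/far mid [0.57868182 0.09294179 0.05      ] [0.49270666 0.08041324 0.05      ]
tin [[0.38, 0.222, 0.04], [0.514, 0.612, 0.11], [0.504, -0.15, 0.094]]
[[-0.91  0.41 -0.  ]
 [ 0.41  0.91 -0.  ]
 [-0.   -0.   -1.  ]]
```

```bash
cat >> h.py <<'E'
from scipy.spatial.transform import Rotation as R
def tilt(deg,az=0):  # tool z: deg from straight down towards azimuth az
    return R.from_euler('z',az,degrees=True)*R.from_rotvec([0,-np.radians(deg),0])*R.from_matrix([[-1,0,0],[0,1,0],[0,0,-1]])
def rel(p,Rt):
    o=bot.get_obs();R0=R.from_quat(o["tool_rot"])
    return ((np.array(p)-o["eef_pos"])/.5).round(3).tolist(),((Rt*R0.inv()).as_rotvec()/(np.pi/4)).round(3).tolist()
E
python3 - <<'E'
from h import *
print(rel((.34,.42,.2),tilt(30)),rel((.34,.42,.2),tilt(40)))
E
```

```text
([0.272, -0.072, -0.061], [-0.138, -0.657, 0.524]) ([0.272, -0.072, -0.061], [-0.185, -0.876, 0.515])
```

Call:
step_arm(
  targets="-1 0.1 -0.03 0 -0.07 -0.33 0.26;-1 0.15 -0.04 0 -0.1 -0.5 0.4;-1 0.27 -0.07 -0.02 -0.14 -0.66 0.52;-1 0.27 -0.07 -0.04 -0.185 -0.876 0.515;-1 0.27 -0.07 -0.06 -0.185 -0.876 0.515;-1 0.27 -0.07 -0.06 -0.185 -0.876 0.515;-1 0.27 -0.07 -0.06 -0.185 -0.876 0.515;-1 0.27 -0.07 -0.06 -0.185 -0.876 0.515;-1 0.27 -0.07 -0.06 -0.185 -0.876 0.515;-1 0.27 -0.07 -0.06 -0.185 -0.876 0.515",
)

```text
clock: 0.93
eef_pos: [0.3396, 0.4221, 0.202]
tool_rot: [0.0, 0.94, 0.001, 0.342]
ft_force: [-0.1, -0.4, 0.4]
grip_width: 0.0001
grasp_force: 0.0
```

Run:
```python
from h import *
o=bot.get_obs();print(o["eef_pos"],o["joint_pos"].round(2),o["grip_width"],o["ft_force"])
print(R.from_quat(o["tool_rot"]).as_matrix().round(2)[:,2])
for p in((.42,.418,.09),(.42,.418,.035)):print(rel(p,tilt(55)))
```

```text
[0.33956729 0.42211315 0.20197351] [ 1.24  0.16 -0.38  0.76 -0.65  1.15] 0.0001267811212441587 [-0.0955837  -0.42971253  0.42407888]
[ 0.64  0.   -0.77]
([0.161, -0.008, -0.224], [-0.003, -0.334, -0.001])
([0.161, -0.008, -0.334], [-0.003, -0.334, -0.001])
```

Call:
step_arm(
  targets="-1 0.08 -0.01 -0.08 0 -0.16 0;-1 0.14 -0.01 -0.16 0 -0.33 0;-1 0.16 -0.01 -0.23 0 -0.33 0;-1 0.16 -0.01 -0.28 0 -0.33 0;-1 0.16 -0.01 -0.33 0 -0.33 0;-1 0.16 -0.01 -0.33 0 -0.33 0;-1 0.16 -0.01 -0.33 0 -0.33 0",
)

```text
clock: 1.52
eef_pos: [0.4198, 0.414, 0.0316]
tool_rot: [-0.001, 0.889, -0.003, 0.459]
ft_force: [1.1, -0.8, -0.1]
grip_width: -0.0001
grasp_force: 0.0
```

Run:
```python
from h import *
o=bot.get_obs();print(o["eef_pos"],o["joint_pos"].round(2),o["ft_force"])
print(rel((.465,.41,.035),tilt(55)))
cv2.imwrite("pics/s1.png",bot.camera("wrist")[:,:,::-1])
```

```text
[0.41982946 0.41402459 0.03161462] [ 1.18  0.55 -0.66 -0.13 -0.86  0.95] [ 1.10398441 -0.83154553 -0.07347916]
([0.09, -0.008, 0.007], [0.008, -0.009, 0.001])
```

View pics/s1.png

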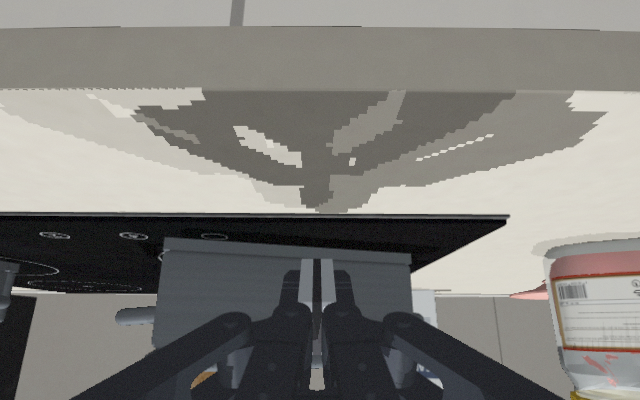

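The wrist view is upside down. It shows the pan's front wall (columns 165–410) and the fingers near its middle (column 317), just below the lip. I'll insert and start lifting.

Call:
step_arm(
  targets="-1 0.03 -0.004 0.007 0 0 0;-1 0.06 -0.008 0.007 0 0 0;-1 0.09 -0.008 0.007 0 0 0;-1 0.09 -0.008 0.007 0 0 0;-1 0.09 -0.008 0.03 0 0 0;-1 0.09 -0.008 0.05 0 0 0;-1 0.09 -0.008 0.07 0 0 0;-1 0.09 -0.008 0.07 0 0 0",
)

```text
clock: 2.23
eef_pos: [0.4651, 0.4145, 0.0755]
tool_rot: [0.001, 0.887, 0.003, 0.462]
ft_force: [-1.4, -0.8, -0.7]
grip_width: 0.0001
grasp_force: 0.6
```

Run:
```python
from h import *
o=bot.get_obs();p0=o["eef_pos"];print(p0,o["ft_force"])
# TCP path: push the lid with tip support point, lip contact r=.108
H=np.array([.575,.373,.06]);d=np.array([.957,-.29,0]);z=np.array([0,0,1.])
for th in np.arange(.2,1.9,.15):
    r=.112-.018*th/1.8
    C=H-r*np.cos(th)*d+r*np.sin(th)*z
    t=C-np.array([.006,0,.009])
    print(round(th,2),t.round(3),((t-p0)/.5).round(3))
```

```text
[0.46510145 0.41448486 0.07549399] [-1.38579209 -0.83360413 -0.68680549]
0.2 [0.466 0.404 0.073] [ 0.001 -0.02  -0.005]
0.35 [0.471 0.403 0.088] [ 0.013 -0.024  0.025]
0.5 [0.479 0.4   0.102] [ 0.028 -0.029  0.054]
0.65 [0.489 0.397 0.115] [ 0.047 -0.034  0.079]
0.8 [0.5   0.394 0.126] [ 0.069 -0.041  0.1  ]
0.95 [0.512 0.39  0.134] [ 0.094 -0.048  0.118]
1.1 [0.525 0.386 0.141] [ 0.12  -0.056  0.131]
1.25 [0.539 0.382 0.145] [ 0.148 -0.065  0.14 ]
1.4 [0.553 0.378 0.148] [ 0.176 -0.073  0.144]
1.55 [0.567 0.374 0.147] [ 0.204 -0.082  0.144]
1.7 [0.581 0.369 0.145] [ 0.231 -0.09   0.139]
1.85 [0.594 0.366 0.141] [ 0.257 -0.098  0.131]
```

Call:
step_arm(
  targets="-1 0.006 -0.003 0.01 0 0 0;-1 0.013 -0.006 0.025 0 0 0;-1 0.02 -0.008 0.04 0 0 0;-1 0.028 -0.01 0.054 0 0 0;-1 0.038 -0.013 0.067 0 0 0;-1 0.047 -0.016 0.079 0 0 0;-1 0.058 -0.018 0.09 0 0 0;-1 0.069 -0.022 0.1 0 0 0;-1 0.082 -0.025 0.11 0 0 0;-1 0.094 -0.028 0.118 0 0 0",
)

```text
clock: 3.07
eef_pos: [0.5121, 0.398, 0.1309]
tool_rot: [-0.0, 0.888, 0.001, 0.461]
ft_force: [-1.8, -0.3, 0.9]
grip_width: -0.0001
grasp_force: 0.8
```

Run:
```python
from h import *
o=bot.get_obs();print(o["eef_pos"],o["ft_force"],o["joint_pos"].round(2))
cv2.imwrite("pics/s2.png",cv2.resize(bot.camera("scene")[130:300,200:440,::-1],None,fx=3,fy=3))
```

```text
[0.51207687 0.39800051 0.13091397] [-1.76361256 -0.33153678  0.90853817] [ 0.98  0.38 -0.58 -0.05 -0.75  0.71]
```

View pics/s2.png

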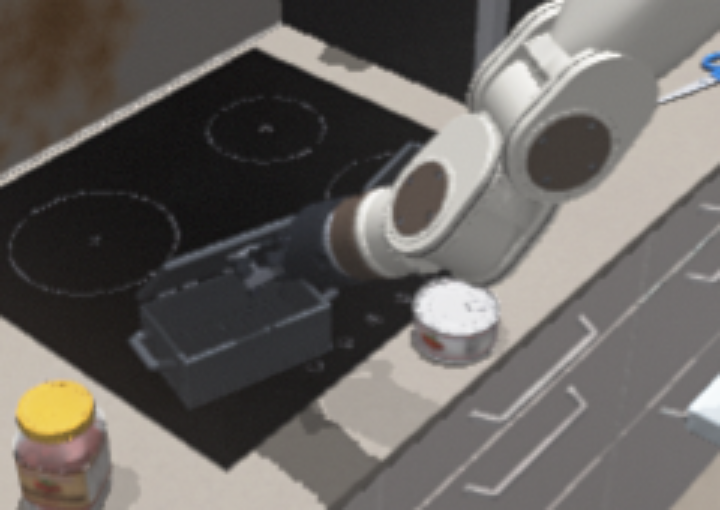

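The lid is open about 60° with the fingertip on its underside. I'll carry on past upright.

Call:
step_arm(
  targets="-1 0.013 -0.004 0.01 0 0 0;-1 0.026 -0.008 0.019 0 0 0;-1 0.04 -0.012 0.024 0 0 0;-1 0.054 -0.016 0.028 0 0 0;-1 0.068 -0.02 0.03 0 0 0;-1 0.082 -0.024 0.031 0 0 0;-1 0.096 -0.028 0.031 0 0 0;-1 0.11 -0.032 0.03 0 0 0;-1 0.122 -0.036 0.029 0 0 0;-1 0.132 -0.04 0.027 0 0 0",
)

```text
clock: 3.95
eef_pos: [0.5781, 0.3781, 0.1437]
tool_rot: [-0.0, 0.888, 0.001, 0.461]
ft_force: [-0.0, 0.4, -0.5]
grip_width: -0.0002
grasp_force: 0.2
```

Call:
step_arm(
  targets="-1 0.008 -0.002 -0.002 0 0 0;-1 0.016 -0.004 -0.004 0 0 0;-1 0.022 -0.006 -0.005 0 0 0;-1 0.022 -0.006 -0.005 0 0 0;-1 0.022 -0.006 -0.005 0 0 0;-1 0.022 -0.006 -0.005 0 0 0",
)

```text
clock: 4.45
eef_pos: [0.5881, 0.3754, 0.1412]
tool_rot: [-0.001, 0.888, 0.001, 0.461]
ft_force: [0.5, 0.2, -0.4]
grip_width: 0.0002
grasp_force: 0.0
```

Run:
```python
from h import *
o=bot.get_obs();print(o["eef_pos"],o["ft_force"],o["joint_pos"].round(2))
cv2.imwrite("pics/s3.png",cv2.resize(bot.camera("scene")[130:300,200:440,::-1],None,fx=3,fy=3))
```

```text
[0.58810116 0.37540433 0.14118028] [ 0.4850623   0.20116735 -0.39195828] [ 0.83  0.4  -0.52 -0.11 -0.65  0.56]
```

View pics/s3.png

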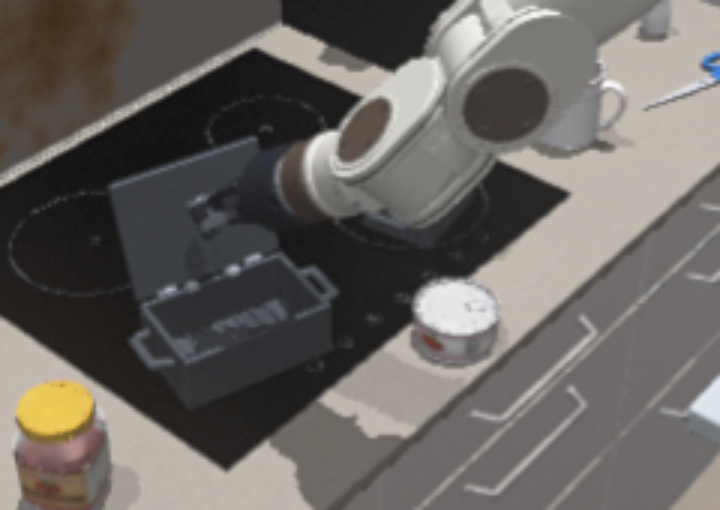

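The large lid rests on its stop, leaning back with no contact force. I'll withdraw and turn the tool downward for the small lid.

Call:
step_arm(
  targets="-1 -0.08 0.01 0.04 0 0 0;-1 -0.16 0.02 0.09 0 0 0;-1 -0.24 0.03 0.14 0 0.1 0;-1 -0.32 0.03 0.2 0 0.25 0;-1 -0.38 0.03 0.26 0 0.4 0;-1 -0.38 0.03 0.26 0 0.55 0;-1 -0.38 0.03 0.26 0 0.7 0;-1 -0.38 0.03 0.26 0 0.85 0;-1 -0.38 0.03 0.26 0 0.95 0;-1 -0.38 0.03 0.26 0 0.95 0",
)

```text
clock: 5.33
eef_pos: [0.3994, 0.3916, 0.2745]
tool_rot: [0.0, 0.994, 0.003, 0.105]
ft_force: [0.1, 0.7, 0.2]
grip_width: 0.0
grasp_force: 0.0
```

Run:
```python
from h import *
o=bot.get_obs();print(o["eef_pos"],o["ft_force"],o["joint_pos"].round(2))
print(rel((.385,.064,.26),tilt(0,8)))
```

```text
[0.39935829 0.3916237  0.27454094] [0.06124929 0.66791043 0.24036486] [ 0.86  0.23  0.08  1.28 -0.15  0.85]
([-0.029, -0.655, -0.029], [-0.027, 0.267, 0.177])
```

Call:
step_arm(
  targets="-1 -0.01 -0.08 0 0 0.13 0.08;-1 -0.02 -0.16 0 -0.02 0.26 0.17;-1 -0.03 -0.24 0 -0.027 0.267 0.177;-1 -0.03 -0.32 0 -0.027 0.267 0.177;-1 -0.03 -0.4 0 -0.027 0.267 0.177;-1 -0.03 -0.48 -0.02 -0.027 0.267 0.177;-1 -0.03 -0.56 -0.03 -0.027 0.267 0.177;-1 -0.03 -0.64 -0.03 -0.027 0.267 0.177;-1 -0.03 -0.655 -0.03 -0.027 0.267 0.177;-1 -0.03 -0.655 -0.03 -0.027 0.267 0.177",
)

```text
clock: 6.17
eef_pos: [0.3831, 0.0609, 0.2566]
tool_rot: [-0.068, 0.998, -0.002, 0.001]
ft_force: [1.1, 0.5, -0.1]
grip_width: 0.0003
grasp_force: 0.0
```

Call:
step_arm(
  targets="-1 0 0 -0.07 0 0 0;-1 0 0 -0.14 0 0 0;-1 0 0 -0.2 0 0 0;-1 0 0 -0.26 0 0 0;-1 0 0 -0.31 0 0 0;-1 0 0 -0.31 0 0 0;-1 0 0 -0.31 0 0 0",
)

```text
clock: 6.75
eef_pos: [0.3823, 0.064, 0.1008]
tool_rot: [-0.071, 0.997, -0.002, -0.001]
ft_force: [-0.0, 0.5, 0.6]
grip_width: 0.0001
grasp_force: 0.0
```

Call:
step_arm(
  targets="-1 0.03 0.004 0.01 0 0 0;-1 0.06 0.009 0.01 0 0 0;-1 0.08 0.012 0.01 0 0 0;-1 0.095 0.014 0.01 0 0 0;-1 0.108 0.016 0.01 0 0 0;-1 0.12 0.018 0.01 0 0 0;-1 0.132 0.02 0.01 0 0 0;-1 0.145 0.022 0.01 0 0 0;-1 0.158 0.024 0.01 0 0 0;-1 0.17 0.025 0.01 0 0 0",
)

```text
clock: 7.58
eef_pos: [0.4687, 0.0755, 0.1062]
tool_rot: [-0.07, 0.998, -0.002, 0.0]
ft_force: [-1.6, -0.4, -0.1]
grip_width: -0.0001
grasp_force: 0.0
```

Call:
step_arm(
  targets="-1 0.012 0.002 0 0 0 0;-1 0.024 0.004 0 0 0 0;-1 0.036 0.006 0 0 0 0;-1 0.048 0.008 0 0 0 0;-1 0.06 0.009 0 0 0 0;-1 0.072 0.011 0 0 0 0;-1 0.08 0.012 0 0 0 0;-1 0.08 0.012 0 0 0 0",
)

```text
clock: 8.25
eef_pos: [0.5098, 0.0816, 0.1065]
tool_rot: [-0.07, 0.998, -0.002, 0.001]
ft_force: [-0.0, -0.2, 0.2]
grip_width: 0.0
grasp_force: 0.0
```

Call:
step_arm(
  targets="-1 0 0 0 0 0 0;-1 -0.03 0 0 0 0 0;-1 -0.06 0 0 0 0 0;-1 -0.12 0 0.03 0 0 0;-1 -0.2 -0.02 0.08 0 0 0;-1 -0.25 -0.03 0.15 0 0 0;-1 -0.25 -0.03 0.22 0 0 0;-1 -0.25 -0.03 0.28 0 0 0;-1 -0.25 -0.03 0.28 0 0 0;-1 -0.25 -0.03 0.28 0 0 0",
)

```text
clock: 9.08
eef_pos: [0.3843, 0.0666, 0.2485]
tool_rot: [-0.07, 0.998, -0.002, 0.003]
ft_force: [0.0, -0.2, -0.9]
grip_width: 0.0002
grasp_force: 0.0
```

Call:
step_arm(
  targets="-1 0 0 0 0 0 0;-1 0 0 0 0 0 0;-1 0 0 0 0 0 0;-1 0 0 0 0 0 0;-1 0 0 0 0 0 0;-1 0 0 0 0 0 0;-1 0 0 0 0 0 0;-1 0 0 0 0 0 0;-1 0 0 0 0 0 0;-1 0 0 0 0 0 0",
)

```text
clock: 9.92
eef_pos: [0.3832, 0.0664, 0.2463]
tool_rot: [-0.07, 0.998, -0.002, 0.0]
ft_force: [0.5, -0.5, -0.3]
grip_width: 0.0003
grasp_force: 0.0
```

Call:
step_arm(
  targets="-1 0 0 0 0 0 0;-1 0 0 0 0 0 0;-1 0 0 0 0 0 0;-1 0 0 0 0 0 0;-1 0 0 0 0 0 0;-1 0 0 0 0 0 0;-1 0 0 0 0 0 0;-1 0 0 0 0 0 0;-1 0 0 0 0 0 0;-1 0 0 0 0 0 0",
)

```text
clock: 10.75
eef_pos: [0.3832, 0.0664, 0.2463]
tool_rot: [-0.07, 0.998, -0.002, 0.001]
ft_force: [-0.1, -0.1, -0.8]
grip_width: 0.0002
grasp_force: 0.0
```

Run:
```python
from h import *
a=bot.camera("top")[130:270,150:470,::-1];b=bot.camera("scene")[130:310,200:440,::-1]
cv2.imwrite("pics/s4.png",np.vstack([cv2.resize(a,(640,280)),cv2.resize(b,(640,300))[:, :]]))
```

```text
(no output)
```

View pics/s4.png

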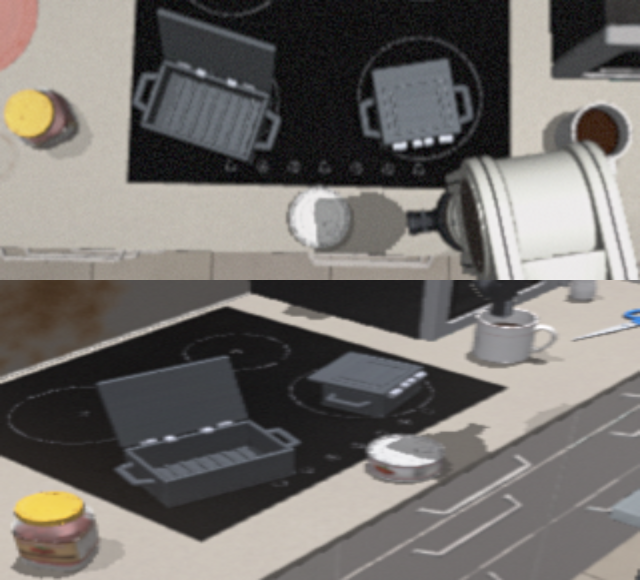

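The small lid lies on its pan, the large lid leans open, and the mug, jar and tin haven't moved. I'll wait a little and check that nothing is still moving.

```bash
python3 -c "
from h import *
np.save('a.npy',bot.camera('top'))"
```

Call:
step_arm(
  targets="-1 0 0 0 0 0 0;-1 0 0 0 0 0 0;-1 0 0 0 0 0 0;-1 0 0 0 0 0 0;-1 0 0 0 0 0 0;-1 0 0 0 0 0 0;-1 0 0 0 0 0 0;-1 0 0 0 0 0 0;-1 0 0 0 0 0 0;-1 0 0 0 0 0 0",
)

```text
clock: 11.73
eef_pos: [0.3832, 0.0664, 0.2463]
tool_rot: [-0.07, 0.998, -0.002, 0.001]
ft_force: [-0.7, 0.8, 0.4]
grip_width: -0.0001
grasp_force: 0.0
```

Run:
```python
from h import *
d=np.abs(np.load('a.npy').astype(int)-bot.camera('top')).max(2)
for n,(x0,x1,y0,y1) in dict(small=(325,395,150,210),large=(210,295,130,215),bg=(20,60,140,190)).items():
    q=d[y0:y1,x0:x1];print(n,q.max(),q.mean())
# lip corners if shut
H=np.array([.493,.080,.059]);e=np.array([.989,.148,0]);w=np.array([-.148,.989,0])
K,D,T=cam("top");P=np.array([H+.107*e+s*.055*w for s in(1,-1)]);c=(P-T[:3,3])@T[:3,:3]
px=cv2.projectPoints(c*[1,-1,-1],np.zeros(3),np.zeros(3),K,D)[0][:,0];print("in view crop px",((px-[150,130])*2).round(0))
```

```text
small 30 7.213333333333333
large 32 6.827681660899654
bg 11 2.763
in view crop px [[373.  70.]
 [450.  60.]]
```

```bash
python3 -c "
from workcell import bot
print(bot.job_done())"
```

```text
the job is handed in; nothing more can be done
None
```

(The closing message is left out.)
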